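# Pack two stoneware lids into their fitted gift boxes

### The arm

A 7-joint arm with a two-finger parallel gripper is mounted at the origin on the work surface. World frame = base frame: x ahead of the robot, y to its left, z up, the work surface at z = 0. Lengths are in m, angles in rad, forces in N, time in s.
With the tool pointing down it reaches from about 0.4 to 0.85 m from the base axis. Payload 4.5 kg.
Tool frame: the origin (TCP) lies at the very end of the fingers, on their centre line; the grasp point (between the pads) lies 19 mm behind it; z points along the fingers, y is the line along which they close (so a half turn about z gives the same grasp; the last joint's range is limited). The gripper opens to 88 mm and grips with 3 to 60 N. Pads are 18 mm wide; open, the fingers measure 123 mm over their backs; the gripper's body (75 mm by 187 mm) begins 45 mm behind the grasp point.
Start: joints at [1.216, 0.689, -0.195, 1.565, 0.157, 0.902, -0.215], TCP at [0.237, -0.578, 0.239] pointing down, gripper open.
Joint ranges: [-3.01, 3.01], [-0.46, 2.08], [-1.47, 1.51], [0.13, 2.56], [-1, 4.14], [0.04, 2.09], [-2.66, 2.66]. Speed limits (rad/s): [2.57, 2.57, 3.14, 3.14, 3.14, 3.14, 3.14].

### API

Orientations are given as a unit quaternion [x, y, z, w].
In Python, from plant import r gives the robot as it stands. The module is installed in compiled form; this text tells all that it offers.
- The arm moves only by the shell command python3 -m pendant 'ROWS' [FORCE]. ROWS is JSON, one flat list of numbers, 7 for each row, row after row: the opening, from 0 (shut) to 1 (fully open), then the shift along the tool's x, y, z scaled (see below), then the turn, a rotation vector about the tool's x, y, z scaled (see below). A call has 1 to 12 rows; each row is the pose to reach, as a shift and turn from the pose commanded when the call began, along the tool's axes at that moment; what a row does not reach only later rows make up. The controller multiplies each number of a shift by 0.15 m and each number of a turn by pi/2 rad. A row lasts 1/10 s, in which the tool goes at most 50 mm and 8.59 degrees, less where a joint would pass 70% of its speed; a pose out of reach is approached as far as the arm can. A call with a number of a shift or a turn outside -1 to 1 is refused whole. A call with a gripper value outside its range is refused whole. The fingers move at their own pace and stop on an object; FORCE is the grip in N (left out, the last holds). Time passes only in rows, so rows that repeat a pose let the fingers close. It gives the time, the measured TCP pose, the force, the opening and the grip force at its end, in the units of the state.
- r.get_state(): the state, without advancing time (a new reading comes with each control period).
- r.snapshot(name): name is "side" or "top" or "wrist"; returns a dict with "img" (384x512x3 uint8, red, green, blue), "mtx" (3x3 intrinsics, pixels), "k1" (the pictures are not rectified: a ray, as slopes to the right and down, at radius r is drawn at 1 + k1 r^2 times it, then the intrinsics apply), "cam_to_world" (4x4, takes a point from camera to world coordinates). Camera axes: x right, y up, looking along -z (the intrinsics and any distortion apply to the point x, -y, -z); pixel columns grow to the right and rows downward; lengths in m; the calibration is good to about 2 mm. A picture is of the moment at which its call begins. There is no depth.
- r.finish_job(): hands the job in; it is judged then, once.
The state is a dict: "clock": time; "q": joint angles; "qd": joint speeds; "joint_torque": joint torques, N m; "tool_pos": TCP position; "eef_rot": TCP orientation; "contact_force": force on the tool from outside, world axes, zero at the start; "moment": the same for the moment, N m; "opening": opening from 0.0 (shut) to 1.0 (fully open); "finger_force": force on a finger pad.
Only numpy, scipy, OpenCV 4.12 (cv2) and the standard library are available. Lean on these libraries where they do the work, as an engineer would, in place of code of your own. Each camera call takes 0.05 s, during which the arm holds its last target. There are 200 camera calls.

### The job

Pack the white round lid and the white square lid into the two open gift boxes, each in the recess cut to its shape, so that each lies knob up, flat on the recess floor with its top level with the insert. They are glazed stoneware: set them down gently, do not drop them in. The bigger dark blue lid fits neither box; leave it and everything else on the table where it is.

Things in the scene. Friction and masses are not known exactly. Their poses are not given: they have to be found in the camera images.
- round_lid: white glazed round canister lid, a disc 100 mm in diameter and 12 mm thick with 2 mm chamfered edges, with an upright round wooden knob 24 mm in diameter and 30 mm tall at its centre (knob top 42 mm above the underside); about 240 g. Origin at the centre of its underside, z up through the knob.
- square_lid: white glazed square canister lid, 90 x 90 mm and 12 mm thick with slightly rounded edges, with an upright square wooden knob 24 x 24 mm and 30 mm tall at its centre, its faces parallel to the lid's sides (knob top 42 mm above the underside); about 250 g. Origin at the centre of its underside, z up, x and y square to its sides.
- blue_lid: dark blue round lid, 124 mm in diameter and 12 mm thick, with a dark wooden knob 24 mm in diameter and 30 mm tall; too big for either recess; to be left alone. Origin at the centre of its underside.
- round_box_floor (a point): slate grey open gift box with a tan insert, 144 x 144 mm and 34 mm tall, fixed to the table, with a round recess in the middle of its top, 104 mm in diameter and 12 mm deep with a black floor. This point is the centre of the recess floor, 22 mm above the table and 12 mm below the insert's top; z up, x and y square to the box's sides.
- square_box_floor (a point): slate grey open gift box with a tan insert, 144 x 144 mm and 34 mm tall, fixed to the table, with a square recess in the middle of its top, 94 x 94 mm and 12 mm deep with a black floor, its sides parallel to the box's. This point is the centre of the recess floor, 22 mm above the table and 12 mm below the insert's top; z up, x and y square to the sides of the recess.
- mug: pale green mug, 80 mm wide and 85 mm tall, standing on the table; bystander. Origin at the centre of its underside.
- tea_tin: green tea tin, 68 mm in diameter and 78 mm tall, standing on the table; bystander. Origin at the centre of its underside.
- bowl: blue bowl, 104 mm wide and 48 mm tall, on the table; bystander. Origin at the centre of its underside.
- brush: dusting brush, 200 mm long, lying on the table; bystander. Its x axis runs along the handle.
- round_box: the same gift box as round_box_floor as a whole; origin at the centre of its underside, on the table, axes parallel to the point's.
- square_box: the same gift box as square_box_floor as a whole; origin at the centre of its underside, on the table, axes parallel to the point's.
Things that resemble listed ones, but are neither listed nor needed, are in the scene too. Leave any orange look-alike of the round_box alone.

How it is judged:
At the end, for the whole second after the job is handed in: The white round lid lies in the round recess and the white square lid in the square recess, each knob up, with its underside within 3 mm of the recess floor's height, its centre within 6 mm of the recess's centre, tilted less than 0.05 rad, released and at rest (z of round_lid in the frame of round_box_floor between -0.003 and 0.003 m and horizontal distance between round_lid and round_box_floor below 0.006 m and angle between each of round_lid, square_lid's own z axis and vertical below 0.05 rad and linear speed of each of round_lid, square_lid below 0.02 m/s and angular speed of each of round_lid, square_lid below 0.2 rad/s and z of square_lid in the frame of square_box_floor between -0.003 and 0.003 m and horizontal distance between square_lid and square_box_floor below 0.006 m); the robot touches nothing.
It fails at once if a white lid is dropped: it moves faster than 0.5 m/s with no finger on it (a fall of about 13 mm or more) ((linear speed of round_lid above 0.5 m/s and contact force between the fingers and round_lid below 0.05 N) or (linear speed of square_lid above 0.5 m/s and contact force between the fingers and square_lid below 0.05 N)).
It fails at once if a white lid hits a gift box with more than 40 N (pressed in hard) (contact force between any of round_lid, square_lid and round_box above 40 N or contact force between any of round_lid, square_lid and square_box above 40 N).
It fails at once if the blue lid is moved by more than 15 mm (distance of blue_lid from where it was at the start of the episode above 0.015 m).
It fails at once if a bystander (mug, tea tin, bowl, brush) is moved by more than 25 mm (distance of any of mug, tea_tin, bowl, brush from where it was at the start of the episode above 0.025 m).
It also fails if it takes over 61 s, if anything falls off the work surface, if the arm or the gripper's body presses on something with over 40 N, if the wrist force passes 120 N, or if a joint passes its speed limit or range.

## Working session

There is one attempt and no reset: what is moved stays moved. The work goes in short steps, Python scripts to look and compute and a shell command to move; the robot and the scene stay as the last step left them, time stands still between calls to the robot, and variables do not carry over. Pictures are saved under pics/ and viewed, at most 10 in all, crops included, and the job is handed in when it is done.

```bash
mkdir -p pics
python3 - <<'E'
from plant import r
import cv2,json,pickle
S={n:r.snapshot(n) for n in("top","side","wrist")}
pickle.dump(S,open("s0.pkl","wb"))
for n in("top","side"): cv2.imwrite(f"pics/{n}0.png",cv2.resize(S[n]["img"][:,:,::-1],(800,600),interpolation=cv2.INTER_CUBIC))
print(r.get_state());print(S["top"]["mtx"],S["top"]["k1"],S["top"]["cam_to_world"])
E
```

```text
{'clock': 0.15, 'q': array([ 1.21579381,  0.68976437, -0.19452881,  1.56607679,  0.15730665,
        0.90247213, -0.21511118]), 'qd': array([-0.00060496, -0.00169311, -0.00049526, -0.003485  , -0.00149705,
        0.00054597,  0.00024892]), 'joint_torque': array([-1.84784862e-03, -5.27860379e+01, -1.26859970e+00, -1.53585666e+01,
       -5.25105558e-02,  3.92417656e-03,  1.05553331e-04]), 'tool_pos': array([ 0.23671993, -0.57794156,  0.23811867]), 'eef_rot': array([ 9.81157892e-01,  1.93206488e-01, -1.77444889e-04, -6.41379020e-04]), 'contact_force': array([ 0.84248387,  0.48559396, -0.32110963]), 'moment': array([-0.00398794, -0.03108266, -0.04092245]), 'finger_force': 0.0, 'opening': 1.000596165170221}
[[466.9747166    0.         253.1581724 ]
 [  0.         466.9747166  195.71238816]
 [  0.           0.           1.        ]] -0.1538934869337046 [[-2.47141552e-02  9.80858817e-01 -1.93145520e-01  1.60917496e-01]
 [-9.99676760e-01 -2.54009802e-02 -1.08006029e-03  1.08130467e-02]
 [-5.96547218e-03  1.93056395e-01  9.81169527e-01  1.76238064e+00]
 [ 0.00000000e+00  0.00000000e+00  0.00000000e+00  1.00000000e+00]]
```

View pics/top0.png

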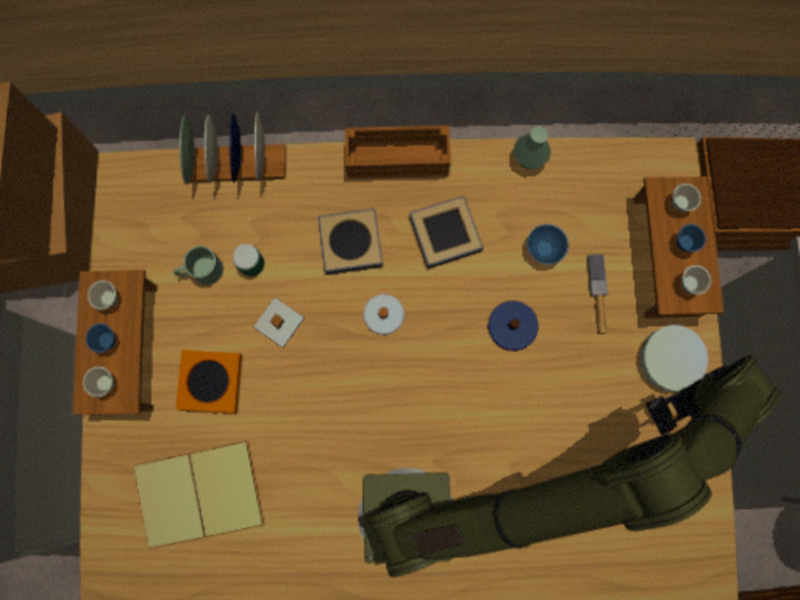

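View pics/side0.png

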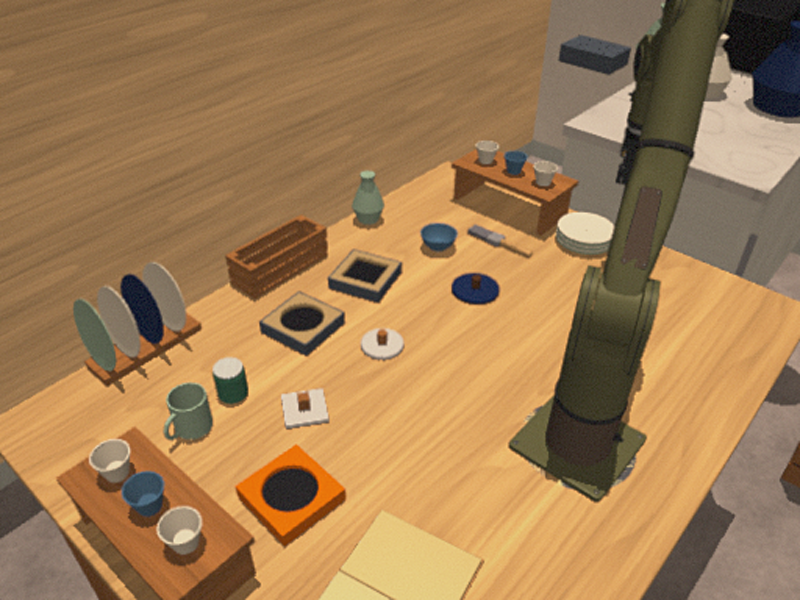

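```bash
cat > h.py <<'E'
import numpy as np,cv2
from plant import r
def onplane(s,uv,z):
    p=cv2.undistortPoints(np.float64(uv).reshape(-1,1,2),s["mtx"],np.float64([s["k1"],0,0,0])).reshape(-1,2)
    M=s["cam_to_world"];d=np.c_[p[:,0],-p[:,1],-np.ones(len(p))]@M[:3,:3].T;o=M[:3,3]
    return (o+d*((z-o[2])/d[:,2])[:,None])[:,:2]
def project(s,P):
    c=(np.atleast_2d(P)-s["cam_to_world"][:3,3])@s["cam_to_world"][:3,:3]
    v=np.float64(c*[1,-1,-1])
    return cv2.projectPoints(v,np.zeros(3),np.zeros(3),s["mtx"],np.float64([s["k1"],0,0,0]))[0].reshape(-1,2)
def blob(mask,seed,R=40):
    "largest-overlap blob near the seed pixel -> outer contour"
    m=np.zeros_like(mask);cv2.circle(m,tuple(int(v) for v in seed),R,255,-1)
    cs=cv2.findContours(mask&m,cv2.RETR_EXTERNAL,cv2.CHAIN_APPROX_NONE)[0]
    return max(cs,key=cv2.contourArea)
def rect(s,c,z):
    w=onplane(s,c.reshape(-1,2),z);(cx,cy),(a,b),t=cv2.minAreaRect(np.float32(w*1000))
    return np.round([cx,cy,a,b,t],1)
def circ(s,c,z):
    w=onplane(s,cv2.convexHull(c).reshape(-1,2),z);e=cv2.fitEllipse(np.float32(w*1000));return np.round([*e[0],*e[1]],1)
E
python3 - <<'E'
from h import *
import pickle
S=pickle.load(open("s0.pkl","rb"))
seeds={"top":dict(r=(246,201),s=(178,206),rb=(224,154),sb=(285,148)),"side":dict(r=(245,221),s=(195,261),rb=(193,204),sb=(234,174))}
sc=8
for n in seeds:
    s=S[n];hsv=cv2.cvtColor(s["img"],cv2.COLOR_RGB2HSV)
    white=((hsv[...,1]<70)&(hsv[...,2]>110)).astype(np.uint8)*255
    black=(hsv[...,2]<65).astype(np.uint8)*255
    for k,p in seeds[n].items():
        R=34
        if k in"rs": c=blob(white,p,R);z=.012
        else: c=blob(black,p,25);z=.022
        print(n,k,"rect",rect(s,c,z),"circ",circ(s,c,z),"circ@34" if "b" in k else "",circ(s,c,.034))
s=S["top"]["img"];cr=s[125:235,155:315,::-1];cv2.imwrite("pics/crop.png",cv2.resize(cr,(800,550),interpolation=cv2.INTER_CUBIC))
E
```

```text
top r rect [487.9  44.3  95.6  95.1  43.4] circ [487.2  43.6  97.3  99.1]  [483.1  43.2  96.1  97.8]
top s rect [473.  301.   89.8  88.8  53.7] circ [471.9 300.6 107.1 119.6]  [468.  297.  105.7 118.1]
top rb rect [675.5 123.5  95.6  97.6  25.9] circ [675.4 123.3  98.1  98.9] circ@34 [671.8 122.6  97.5  98.2]
top sb rect [ 693.4 -117.    89.2   89.5   16.2] circ [ 693.5 -117.9  107.2  115.8] circ@34 [ 689.8 -117.   106.5  115. ]
side r rect [483.6  52.5  94.1  96.5  41.8] circ [484.7  50.7  96.8 102.9]  [468.3  68.7  94.8 100.8]
side s rect [471.  306.9  88.1  96.3  54. ] circ [471.8 307.5 113.4 119.3]  [455.7 320.1 111.  116.8]
side rb rect [679.  120.2  88.5  86.8  12. ] circ [678.8 120.5  82.4  97. ] circ@34 [667.5 129.6  81.5  95.9]
side sb rect [ 697.1 -119.    83.3   73.4   17.5] circ [ 696.4 -118.8   90.2  101.8] circ@34 [ 684.9 -106.9   89.2  100.6]
```

View pics/crop.png

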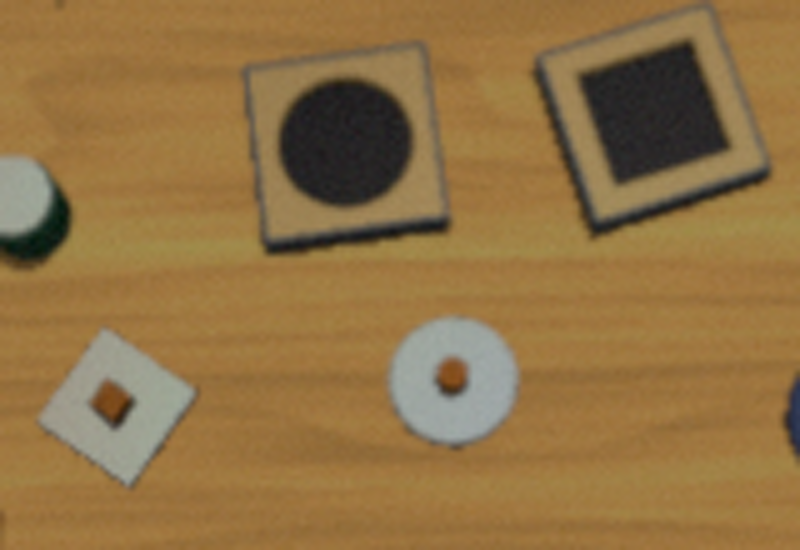

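The top view shows these objects (512x384 pixels):
- **Round lids:** white disc at (246,201) and larger dark blue disc at (328,208). The white one is the target.
- **Square lid:** only one, at (178,206).
- **Round-recess boxes:** slate and tan at (224,154), and an orange look-alike at (134,244). The slate one fits, and the crop confirms it.
- **Square-recess box:** slate, at (285,148).
- **Other white discs:** the plates at (432,230) and the tin top at (158,166) have no knob.

I'll go over the round lid first.

```bash
python3 -m pendant '[1,1,-1,0,0,0,0, 1,1,-1,0,0,0,0, 1,1,-1,0,0,0,0, 1,1,-1,0,0,0,0, 1,1,-1,0,0,0,0]' 30 && python3 -m pendant '[1,1,-1,0,0,0,0, 1,1,-1,0,0,0,0, 1,1,-1,0,0,0,0, 1,1,-1,0,0,0,0, 1,1,-1,0,0,0,0]' && python3 -m pendant '[1,0.8,-0.9,0,0,0,-0.75, 1,0.8,-0.9,0,0,0,-0.75, 1,0.8,-0.9,0,0,0,-0.75, 1,0.8,-0.9,0,0,0,-0.75, 1,0.8,-0.9,0,0,0,-0.75, 1,0.8,-0.9,0,0,0,-0.75, 1,0.8,-0.9,0,0,0,-0.75, 1,0.8,-0.9,0,0,0,-0.75, 1,0.8,-0.9,0,0,0,-0.75]'
python3 - <<'E'
from h import *
s=r.snapshot("wrist");cv2.imwrite("pics/w1.png",s["img"][:,:,::-1]);print(s["cam_to_world"].round(3),s["mtx"][0],s["k1"])
st=r.get_state();print(st["clock"],st["tool_pos"],st["eef_rot"],st["q"])
print(project(s,[[.487,.045,.012],[.487,.045,.042]]))
E
```

```text
clock: 0.65
tool_pos: [0.3213, -0.3767, 0.2388]
eef_rot: [0.98, 0.197, 0.001, -0.002]
contact_force: [-0.1, -0.2, -0.1]
opening: 1.002
finger_force: 0.0
clock: 1.15
tool_pos: [0.4033, -0.1819, 0.2389]
eef_rot: [0.98, 0.197, 0.001, -0.001]
contact_force: [0.1, -0.1, -1.1]
opening: 0.999
finger_force: 0.0
clock: 2.05
tool_pos: [0.4608, -0.0179, 0.2384]
eef_rot: [0.709, 0.705, -0.0, -0.0]
contact_force: [-0.7, -0.3, -0.4]
opening: 0.999
finger_force: 0.0
[[ 1.     0.006  0.002  0.462]
 [-0.007  0.952  0.307  0.062]
 [ 0.    -0.307  0.952  0.383]
 [ 0.     0.     0.     1.   ]] [315.00725265   0.         248.60923026] -0.061908727210900946
2.1 [ 0.46083805 -0.0177849   0.23849929] [ 7.10090070e-01  7.04110834e-01 -1.57020930e-04 -3.68597006e-05] [ 0.26241836  0.51216532 -0.4896972   2.03179739  0.37347262  0.6842616
 -0.47584537]
[[270.21722838 104.52572573]
 [272.09305579 105.85203336]]
```

View pics/w1.png

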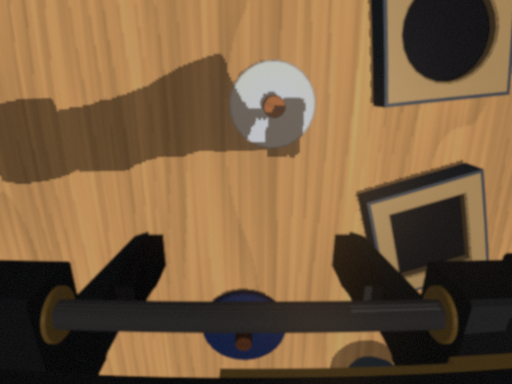

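```bash
cat >> h.py <<'E'
def move(t,yaw=None):
    "shift and turn, in pendant units, from the present pose to TCP t with tool x at world yaw (deg)"
    from scipy.spatial.transform import Rotation as Ro
    st=r.get_state();R=Ro.from_quat(st["eef_rot"]);d=R.inv().apply(np.array(t)-st["tool_pos"])/.15
    G=R if yaw is None else Ro.from_euler("z",yaw,degrees=True)*Ro.from_quat([1,0,0,0])
    print("shift",d.round(3),"turn",((R.inv()*G).as_rotvec()/(np.pi/2)).round(3),"t",st["clock"])
def lid(s,seed,R=60,img=None):
    g=cv2.cvtColor(s["img"],cv2.COLOR_RGB2HSV)
    w=(((g[...,1]<70)&(g[...,2]>60)).astype(np.uint8))*255
    w=cv2.morphologyEx(w,cv2.MORPH_CLOSE,np.ones((9,9),np.uint8))
    c=blob(w,seed,R);print("lid px box",cv2.boundingRect(c));return c
def recess(s,seed,R=60,v=60):
    w=((s["img"].max(2)<v).astype(np.uint8))*255
    return blob(cv2.morphologyEx(w,cv2.MORPH_OPEN,np.ones((3,3),np.uint8)),seed,R)
E
python3 - <<'E'
from h import *
s=r.snapshot("wrist")
c=lid(s,(272,105));print(circ(s,c,.011),rect(s,c,.011))
b=recess(s,(430,235),60);print("sqrecess px",cv2.boundingRect(b),rect(s,b,.022))
move([.489,.044,.10],90)
E
```

```text
lid px box (230, 60, 85, 88)
[489.2  44.6  98.   98.2] [489.5  44.5  97.3  97.   89.5]
sqrecess px (370, 196, 115, 100) [ 697.8 -144.1  130.7  151.8   29.1]
shift [0.412 0.185 0.924] turn [-0.     0.    -0.005] t 2.15
```

```bash
python3 -m pendant '[0.6,0.41,0.18,0.92,0,0,0, 0.6,0.41,0.18,0.92,0,0,0, 0.6,0.41,0.18,0.92,0,0,0, 0.6,0.41,0.18,0.92,0,0,0, 0.6,0.41,0.18,0.92,0,0,0]'
python3 - <<'E'
from h import *
s=r.snapshot("wrist");cv2.imwrite("pics/w2.png",s["img"][:,:,::-1])
p=project(s,[[.489,.0446,.011],[.489,.0446,.042]]);print(p)
g=cv2.cvtColor(s["img"],cv2.COLOR_RGB2HSV)
c=lid(s,p[0],130);print(circ(s,c,.011),rect(s,c,.011))
move([.489,.0446,.0165],90)
E
```

```text
clock: 2.65
tool_pos: [0.4873, 0.0446, 0.1002]
eef_rot: [0.709, 0.706, -0.001, -0.0]
contact_force: [-0.3, -0.6, 0.6]
opening: 0.608
finger_force: 0.0
[[249.66437865 195.37297793]
 [249.72694098 209.88995149]]
lid px box (188, 131, 125, 120)
[489.4  45.4  97.9  98.8] [489.1  45.2  97.7  98.2  38. ]
shift [0.006 0.007 0.567] turn [ 0.     0.001 -0.003] t 2.7
```

View pics/w2.png

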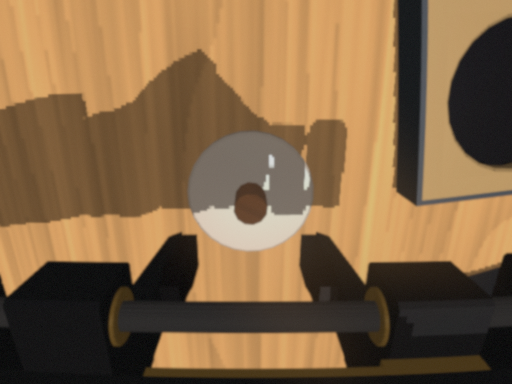

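The lid disc is centred at (250,191) with its knob at (250,205), midway between the fingers. I'll go down and grip.

```bash
python3 -m pendant '[0.6,0.005,0.007,0.3,0,0,0, 0.6,0.005,0.007,0.5,0,0,0, 0.6,0.005,0.007,0.56,0,0,0, 0.6,0.005,0.007,0.56,0,0,0, 0,0.005,0.007,0.56,0,0,0, 0,0.005,0.007,0.56,0,0,0, 0,0.005,0.007,0.56,0,0,0, 0,0.005,0.007,0.56,0,0,0, 0,0.005,0.007,0.56,0,0,0, 0,0.005,0.007,0.56,0,0,0]' 30 && python3 -m pendant '[0,0,0,-0.1,0,0,0, 0,0,0,-0.4,0,0,0, 0,0,0,-0.7,0,0,0, 0,0,0,-0.7,0,0,0, 0,0,0,-0.7,0,0,0]'
python3 - <<'E'
from h import *
s=r.snapshot("wrist");cv2.imwrite("pics/w3.png",s["img"][:,:,::-1])
move([.677,.05,.14],90)
E
```

```text
clock: 3.7
tool_pos: [0.4891, 0.0454, 0.0175]
eef_rot: [0.709, 0.706, 0.0, 0.0]
contact_force: [-0.8, 0.3, 7.3]
opening: 0.264
finger_force: 30.0
clock: 4.2
tool_pos: [0.4893, 0.0452, 0.1222]
eef_rot: [0.709, 0.705, 0.001, 0.0]
contact_force: [-0.7, -0.9, -3.1]
opening: 0.264
finger_force: 30.0
shift [ 0.039  1.257 -0.127] turn [-0.001  0.    -0.003] t 4.25
```

```bash
python3 -m pendant '[0,0.02,0.63,-0.2,0,0,0, 0,0.02,0.63,-0.2,0,0,0, 0,0.02,0.63,-0.2,0,0,0, 0,0.02,0.63,-0.2,0,0,0]' && python3 -m pendant '[0,-0.03,0.63,0,0,0,0, 0,-0.03,0.63,0,0,0,0, 0,-0.03,0.63,0,0,0,0, 0,-0.03,0.63,0,0,0,0, 0,-0.03,0.63,0,0,0,0, 0,-0.03,0.63,0,0,0,0]'
python3 - <<'E'
from h import *
s=r.snapshot("wrist");cv2.imwrite("pics/w4.png",s["img"][:,:,::-1])
p=project(s,[[.677,.122,.022]])[0];print(p)
b=recess(s,p,100);print(cv2.boundingRect(b),circ(s,b,.022),circ(s,b,.034))
move([.677,.122,.14],90);print(r.get_state()["tool_pos"])
E
```

```text
clock: 4.65
tool_pos: [0.5832, 0.0479, 0.1496]
eef_rot: [0.709, 0.705, -0.001, -0.001]
contact_force: [-2.4, 1.0, -3.3]
opening: 0.259
finger_force: 30.0
clock: 5.25
tool_pos: [0.6758, 0.0436, 0.1509]
eef_rot: [0.708, 0.706, -0.001, -0.001]
contact_force: [-0.6, 0.4, -3.8]
opening: 0.261
finger_force: 30.0
[248.87145361  90.93107667]
(184, 53, 108, 97) [666.6 112.2  73.2  98.3] [667.1 112.7  70.   94. ]
shift [0.524 0.003 0.075] turn [-0.001  0.    -0.002] t 5.3
[0.6763778  0.04344039 0.15128015]
```

View pics/w4.png

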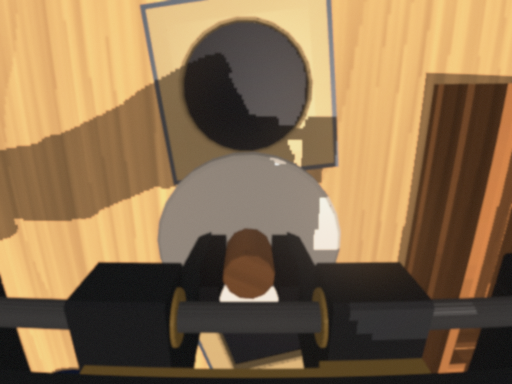

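```bash
cat >> h.py <<'E'
def dark(s,seed,R,mx=115,sat=25):
    i=s["img"].astype(int)
    m=(((i.max(2)<mx)&(i.max(2)-i.min(2)<sat)).astype(np.uint8))*255
    return blob(cv2.morphologyEx(m,cv2.MORPH_OPEN,np.ones((3,3),np.uint8)),seed,R)
E
python3 - <<'E'
from h import *
s=r.snapshot("wrist");i=s["img"]
print([i[84,c].tolist() for c in (178,181,184,187,200,260,300,306,309,312,315)])
b=dark(s,(247,84),67);x=cv2.boundingRect(b)
print(x,circ(s,b,.022),circ(s,b,.034),cv2.contourArea(b))
T=r.get_state()["tool_pos"];zl=T[2]-.0175+.010
# lid in hand: visible upper rim -> fit circle
m=((np.ptp(i.astype(int),axis=2)<25)&(i.max(2)>85)).astype(np.uint8)*255
pts=[]
for c in list(range(185,320,3)):
    col=np.where(m[150:230,c])[0]
    if len(col): pts.append((c,150+col[0]))
w=onplane(s,pts,zl)*1000
from scipy.optimize import least_squares
f=least_squares(lambda p:np.hypot(w[:,0]-p[0],w[:,1]-p[1])-50,[T[0]*1e3,T[1]*1e3],loss="soft_l1")
print("lid in hand",f.x,"TCP",T*1e3,np.abs(f.fun).max())
E
```

```text
[[117, 95, 65], [89, 73, 51], [41, 32, 28], [37, 32, 27], [33, 28, 26], [88, 83, 81], [94, 86, 83], [73, 60, 44], [153, 124, 86], [232, 202, 145], [241, 216, 155]]
(183, 23, 123, 128) [673.8 123.5 102.4 102.9] [674.  123.5  98.   98.4] 12192.0
lid in hand [677.39136297  43.37327432] TCP [676.83588897  43.42431711 151.58294499] 7.739994627536966
```

```bash
python3 -m pendant '[0,0.54,-0.015,0,0,0,0, 0,0.54,-0.015,0,0,0,0, 0,0.54,-0.015,0.3,0,0,0, 0,0.54,-0.015,0.55,0,0,0, 0,0.54,-0.015,0.6,0,0,0, 0,0.54,-0.015,0.6,0,0,0, 0,0.54,-0.015,0.6,0,0,0]'
python3 - <<'E'
from h import *
s=r.snapshot("wrist");cv2.imwrite("pics/w5.png",s["img"][:,:,::-1])
move([.6743,.1240,.0395],90);print(r.get_state()["tool_pos"])
E
```

```text
clock: 6.05
tool_pos: [0.6775, 0.1246, 0.0637]
eef_rot: [0.709, 0.705, 0.002, 0.001]
contact_force: [0.6, -0.2, -3.1]
opening: 0.264
finger_force: 30.0
shift [-0.005 -0.024  0.164] turn [ 0.003 -0.001 -0.003] t 6.1
[0.67778303 0.12475942 0.06418591]
```

View pics/w5.png

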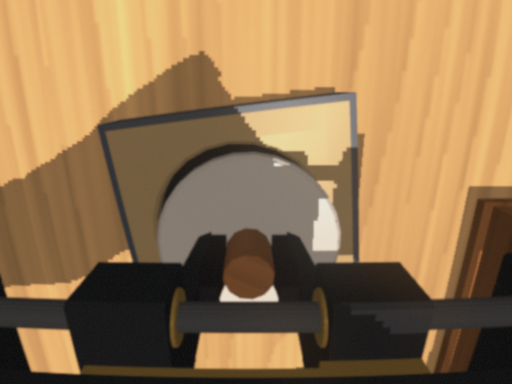

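The lid sits about 3 mm too far right (+x): the dark crescent shows on the left around (170,185). The measured TCP agrees, so I'll correct it and re-measure.

```bash
python3 -m pendant '[0,-0.005,-0.024,0,0,0,0, 0,-0.005,-0.024,0,0,0,0, 0,-0.005,-0.024,0,0,0,0]'
python3 - <<'E'
from h import *
P=[]
for k in range(4):
    s=r.snapshot("wrist");P.append(r.get_state()["tool_pos"])
print(np.array(P).round(4))
cv2.imwrite("pics/w6.png",cv2.resize(s["img"][90:270,100:370,::-1],(810*800//810,533),interpolation=cv2.INTER_CUBIC))
move([.6743,.1240,.0395],90)
E
```

```text
clock: 6.4
tool_pos: [0.6727, 0.1235, 0.0626]
eef_rot: [0.709, 0.706, 0.0, 0.0]
contact_force: [0.3, -0.1, -2.3]
opening: 0.263
finger_force: 30.0
[[0.6727 0.1235 0.0624]
 [0.6727 0.1236 0.0622]
 [0.6726 0.1236 0.062 ]
 [0.6726 0.1236 0.0619]]
shift [0.003 0.012 0.149] turn [ 0.     0.    -0.003] t 6.6
```

View pics/w6.png

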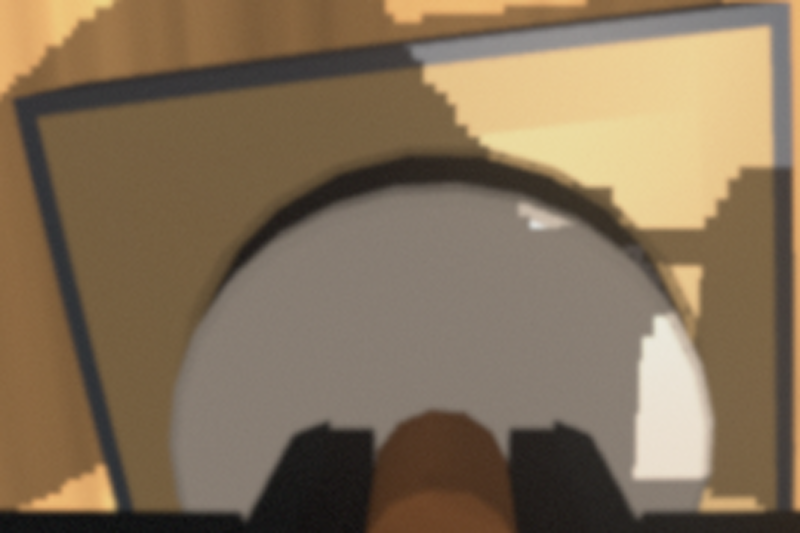

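Run:
```python
from h import *
from scipy.optimize import least_squares
s=r.snapshot("wrist")
g=cv2.GaussianBlur(s["img"],(3,3),0).astype(int);T=r.get_state()["tool_pos"]
# walk inward along radial rays from r=62mm: first strong departure from tan (blue-normalised saturation/brightness edge)
c0=np.array([.6743,.124]);pts=[]
for a in np.radians(range(30,151,4)):
    rr=np.arange(.060,.046,-.00025);q=np.c_[c0[0]+rr*np.cos(a),c0[1]+rr*np.sin(a),np.full(len(rr),.034)]
    uv=project(s,q);v=np.array([g[int(round(y)),int(round(x))].max() for x,y in uv])
    d=(v[:-6]-v[6:])/np.maximum(v[:-6],1);k=d.argmax()
    if d[k]>.2: pts.append(q[k+3,:2])
w=np.array(pts)*1000
f=least_squares(lambda p:np.hypot(w[:,0]-p[0],w[:,1]-p[1])-52,c0*1000,loss="soft_l1")
f2=least_squares(lambda p:np.hypot(w[:,0]-p[0],w[:,1]-p[1])-p[2],[*c0*1000,52],loss="soft_l1")
print(len(w),f.x,np.median(abs(f.fun)),f2.x,T)
# same for lid in hand: top rim visible
print(np.c_[np.degrees(np.arctan2(w[:,1]-124,w[:,0]-674.3)),f.fun].round(1).tolist())
```

```text
31 [674.26747386 123.52879214] 0.23813058878430127 [674.24142894 124.01009639  51.58595613] [0.67251145 0.12354655 0.06174571]
[[30.0, -1.2], [34.0, -0.7], [38.0, -0.4], [42.0, 4.3], [46.0, 0.1], [50.0, -0.4], [54.0, 1.9], [58.0, 2.2], [62.0, 0.2], [66.0, -0.3], [70.0, -0.5], [74.0, -0.5], [78.0, -0.8], [82.0, 2.0], [86.0, -0.0], [90.0, -0.0], [94.0, -0.0], [98.0, 0.5], [102.0, -0.0], [106.0, -0.3], [110.0, 0.2], [114.0, -0.1], [118.0, -0.1], [122.0, -0.1], [126.0, 0.1], [130.0, -0.2], [134.0, 0.1], [138.0, -0.5], [142.0, -0.2], [146.0, 0.2], [150.0, 0.2]]
```

```bash
python3 -m pendant '[0,0.001,0.012,0,0,0,0, 0,0.001,0.012,0,0,0,0, 0,0.001,0.012,0.02,0,0,0, 0,0.001,0.012,0.03,0,0,0, 0,0.001,0.012,0.04,0,0,0, 0,0.001,0.012,0.05,0,0,0, 0,0.001,0.012,0.06,0,0,0, 0,0.001,0.012,0.07,0,0,0, 0,0.001,0.012,0.08,0,0,0, 0,0.001,0.012,0.08,0,0,0, 0,0.001,0.012,0.08,0,0,0]'; python3 -m pendant '[0,0,0,0.01,0,0,0, 0,0,0,0.02,0,0,0, 0,0,0,0.03,0,0,0, 0,0,0,0.03,0,0,0]'
```

```text
clock: 7.75
tool_pos: [0.6742, 0.1237, 0.0497]
eef_rot: [0.708, 0.706, -0.0, 0.0]
contact_force: [-1.1, 0.8, -2.9]
opening: 0.263
finger_force: 30.0
clock: 8.15
tool_pos: [0.674, 0.1236, 0.0449]
eef_rot: [0.708, 0.706, -0.0, -0.0]
contact_force: [0.4, 0.2, -2.2]
opening: 0.263
finger_force: 30.0
```

The underside is about 7 mm below the rim with no contact force. I'll go on to the floor.

```bash
python3 -m pendant '[0,0,0,0.01,0,0,0, 0,0,0,0.02,0,0,0, 0,0,0,0.025,0,0,0, 0,0,0,0.03,0,0,0, 0,0,0,0.03,0,0,0, 0,0,0,0.03,0,0,0]'
```

```text
clock: 8.75
tool_pos: [0.6743, 0.1237, 0.0407]
eef_rot: [0.708, 0.706, -0.0, 0.0]
contact_force: [0.2, -0.6, -2.8]
opening: 0.266
finger_force: 30.0
```

```bash
python3 -m pendant '[0,0,0,0.005,0,0,0, 0,0,0,0.01,0,0,0, 0,0,0,0.012,0,0,0, 0,0,0,0.012,0,0,0, 0,0,0,0.012,0,0,0]'
```

```text
clock: 9.25
tool_pos: [0.6744, 0.1237, 0.0396]
eef_rot: [0.709, 0.706, 0.0, 0.0]
contact_force: [-2.1, -0.3, 6.1]
opening: 0.26
finger_force: 30.0
```

Floor contact: the vertical force went from -2.8 to +6.1 N. Release and rise.

```bash
python3 -m pendant '[0.35,0,0,0,0,0,0, 0.5,0,0,0,0,0,0, 0.6,0,0,0,0,0,0, 0.6,0,0,0,0,0,0, 0.6,0,0,-0.2,0,0,0, 0.6,0,0,-0.6,0,0,0, 0.6,0,0,-1,0,0,0, 0.6,0,0,-1,0,0,0, 0.6,0,0,-1,0,0,0]'
python3 - <<'E'
from h import *
s=r.snapshot("wrist");cv2.imwrite("pics/w7.png",s["img"][:,:,::-1])
t=r.snapshot("top");u=project(t,[.6743,.1237,.03])[0].astype(int)
cv2.imwrite("pics/t7.png",cv2.resize(np.hstack([t["img"][u[1]-40:u[1]+40,u[0]-40:u[0]+40,::-1],cv2.resize(s["img"][:,64:448,::-1],(80,80),interpolation=cv2.INTER_AREA)]),(800,400),interpolation=cv2.INTER_CUBIC))
move([.472,.230,.19],90)
E
```

```text
clock: 10.15
tool_pos: [0.6766, 0.1247, 0.1931]
eef_rot: [0.709, 0.706, 0.004, 0.002]
contact_force: [-0.6, -0.1, -0.9]
opening: 0.601
finger_force: 0.0
shift [ 0.705 -1.349 -0.011] turn [-0.     0.    -0.002] t 10.25
```

View pics/w7.png

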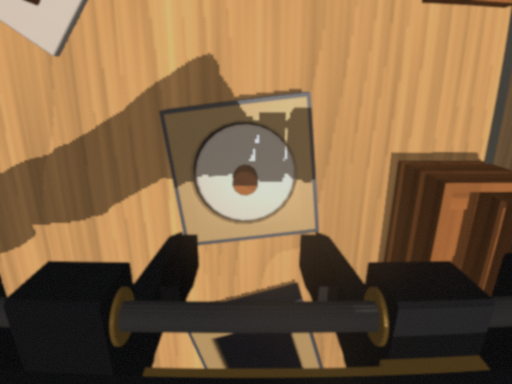

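The round lid is seated, concentric at (246,175). Next I'll look at the square lid.

```bash
python3 -m pendant '[0.6,0.93,-1,0,0,0,-0.6, 0.6,0.93,-1,0,0,0,-0.6, 0.6,0.93,-1,0,0,0,-0.6, 0.6,0.93,-1,0,0,0,-0.6, 0.6,0.93,-1,0,0,0,-0.6, 0.6,0.93,-1,0,0,0,-0.6, 0.6,0.93,-1,0,0,0,-0.6, 0.6,0.93,-1,0,0,0,-0.6, 0.6,0.93,-1,0,0,0,-0.6, 0.6,0.93,-1,0,0,0,-0.6]'
python3 - <<'E'
from h import *
s=r.snapshot("wrist");cv2.imwrite("pics/w8.png",s["img"][:,:,::-1])
p=project(s,[.4725,.302,.011])[0];print(p)
c=lid(s,p,100);a=rect(s,c,.0115);print(a,cv2.contourArea(c))
yaw=a[4]+90; print(r.get_state()["tool_pos"])
move([a[0]/1e3,a[1]/1e3,.10],yaw)
E
```

```text
clock: 11.25
tool_pos: [0.5245, 0.2634, 0.1881]
eef_rot: [0.311, 0.95, -0.001, -0.0]
contact_force: [0.2, 0.3, 0.5]
opening: 0.597
finger_force: 0.0
[248.52838401 104.3225715 ]
lid px box (205, 59, 92, 92)
[475.4 303.   88.8  88.1  53.8] 7991.5
[0.5245788  0.26356219 0.188353  ]
shift [0.42  0.019 0.589] turn [-0.001 -0.    -0.001] t 11.3
```

```bash
python3 -m pendant '[0.6,0.42,0.019,0.59,0,0,0, 0.6,0.42,0.019,0.59,0,0,0, 0.6,0.42,0.019,0.59,0,0,0, 0.6,0.42,0.019,0.59,0,0,0, 0.6,0.42,0.019,0.59,0,0,0]'
python3 - <<'E'
from h import *
s=r.snapshot("wrist")
p=project(s,[.4754,.303,.011])[0];print(p)
c=lid(s,p,110);a=rect(s,c,.0115);print(a,cv2.contourArea(c))
move([.4754,.303,.0175],143.8)
E
```

```text
clock: 11.8
tool_pos: [0.4772, 0.3031, 0.1013]
eef_rot: [0.312, 0.95, 0.0, 0.001]
contact_force: [0.2, -1.6, -0.5]
opening: 0.598
finger_force: 0.0
[246.20106219 192.17069005]
lid px box (187, 134, 118, 110)
[474.7 303.7  89.2  89.6  54.4] 12043.5
shift [ 0.013 -0.01   0.561] turn [ 0.001  0.001 -0.002] t 11.85
```

```bash
python3 -m pendant '[0.6,0.015,-0.01,0.3,0,0,0, 0.6,0.015,-0.01,0.5,0,0,0, 0.6,0.015,-0.01,0.56,0,0,0, 0.6,0.015,-0.01,0.56,0,0,0, 0.6,0.015,-0.01,0.56,0,0,0, 0,0.015,-0.01,0.56,0,0,0, 0,0.015,-0.01,0.56,0,0,0, 0,0.015,-0.01,0.56,0,0,0, 0,0.015,-0.01,0.56,0,0,0, 0,0.015,-0.01,0.56,0,0,0, 0,0.015,-0.01,0.56,0,0,0]' 30 && python3 -m pendant '[0,0,0,-0.1,0,0,0, 0,0,0,-0.4,0,0,0, 0,0,0,-0.8,0,0,0, 0,0,0,-0.95,0,0,0, 0,0,0,-0.95,0,0,0]'
python3 - <<'E'
from h import *
yaw=106.5;d=np.array([np.cos(np.radians(yaw)),np.sin(np.radians(yaw))])
t=np.array([.694,-.118])-.08*d;print(t);move([*t,.155],yaw)
E
```

```text
clock: 12.95
tool_pos: [0.4733, 0.3036, 0.0169]
eef_rot: [0.311, 0.95, 0.0, 0.0]
contact_force: [0.1, -1.2, 6.0]
opening: 0.266
finger_force: 30.0
clock: 13.45
tool_pos: [0.4745, 0.3055, 0.1636]
eef_rot: [0.311, 0.95, 0.004, 0.002]
contact_force: [0.1, 0.2, -2.8]
opening: 0.268
finger_force: 30.0
[ 0.71672123 -0.19470558]
shift [-3.274 -1.736  0.048] turn [ 0.005 -0.001  0.414] t 13.45
```

```bash
python3 -m pendant '[0,-1,-0.53,0.05,0,0,0, 0,-1,-0.53,0.05,0,0,0, 0,-1,-0.53,0.05,0,0,0, 0,-1,-0.53,0.05,0,0,0]' >/dev/null && python3 -m pendant '[0,-1,-0.53,0,0,0,0, 0,-1,-0.53,0,0,0,0, 0,-1,-0.53,0,0,0,0, 0,-1,-0.53,0,0,0,0]' >/dev/null&& python3 -m pendant '[0,-1,-0.53,0,0,0,0, 0,-1,-0.53,0,0,0,0, 0,-1,-0.53,0,0,0,0, 0,-1,-0.53,0,0,0,0]' && python3 -m pendant '[0,-0.27,-0.15,0,0,0,0.414, 0,-0.27,-0.15,0,0,0,0.414, 0,-0.27,-0.15,0,0,0,0.414, 0,-0.27,-0.15,0,0,0,0.414, 0,-0.27,-0.15,0,0,0,0.414, 0,-0.27,-0.15,0,0,0,0.414, 0,-0.27,-0.15,0,0,0,0.414, 0,-0.27,-0.15,0,0,0,0.414]'
cat > sq.py <<'E'
from h import *
import sys
from scipy.optimize import least_squares
def face(s,c0,yaw,h,z,deg,span,lo,hi,rel=.2,up=False):
    "edge points of one side of a square (half side h, outward normal yaw+deg), inward walk for a brightness drop"
    g=cv2.GaussianBlur(s["img"],(3,3),0).astype(int);n=np.radians(yaw+deg);N=np.array([np.cos(n),np.sin(n)]);E=np.array([-N[1],N[0]]);pts=[]
    for e in np.linspace(*span,25):
        rr=np.arange(hi,lo,-.00025);q=np.c_[c0+rr[:,None]*N+e*E,np.full(len(rr),z)]
        uv=np.clip(np.round(project(s,q)).astype(int),0,[511,383]);v=g[uv[:,1],uv[:,0]].max(1)
        d=(v[:-6]-v[6:])/np.maximum(v[:-6],1)
        if up:d=-(v[:-6]-v[6:])/np.maximum(v[6:],1)
        k=d.argmax()
        if d[k]>rel: pts.append(q[k+3,:2])
    return np.array(pts).reshape(-1,2),deg
def fit(F,c0,yaw,h):
    def res(p):
        o=[]
        for w,deg in F:
            n=np.radians(p[2]+deg);o.append((w-p[:2]*1e-3)@[np.cos(n),np.sin(n)]*1e3-h*1e3)
        return np.concatenate(o)
    f=least_squares(res,[c0[0]*1e3,c0[1]*1e3,yaw],loss="soft_l1");i=0;m=[]
    for w,_ in F: m.append((len(w),round(float(np.median(f.fun[i:i+len(w)])),2)));i+=len(w)
    return f.x.round(2),m,round(float(np.median(abs(f.fun))),2)
E
python3 - <<'E'
from sq import *
s=r.snapshot("wrist");cv2.imwrite("pics/w9.png",s["img"][:,:,::-1])
st=r.get_state();print(st["tool_pos"],st["eef_rot"])
p=project(s,[.694,-.118,.022])[0];print(p)
b=dark(s,p,95);print(cv2.boundingRect(b),rect(s,b,.022),rect(s,b,.034))
c0=np.array([.693,-.118]);F=[face(s,c0,106.5,.047,.034,d,(-.038,.038),.040,.056) for d in(0,90,-90)]
print(fit(F,c0,106.5,.047))
F.append(face(s,c0,106.5,.047,.034,180,(-.038,.038),.040,.056));print(fit(F,c0,106.5,.047))
E
```

```text
clock: 14.65
tool_pos: [0.6946, -0.1633, 0.1488]
eef_rot: [0.315, 0.949, -0.003, -0.001]
contact_force: [-0.8, -0.8, -3.3]
opening: 0.269
finger_force: 30.0
clock: 15.45
tool_pos: [0.7138, -0.1969, 0.1506]
eef_rot: [0.598, 0.802, -0.0, -0.001]
contact_force: [0.8, 0.3, -3.1]
opening: 0.271
finger_force: 30.0
[ 0.71402427 -0.19694632  0.15084129] [ 5.97865363e-01  8.01596367e-01 -2.04065163e-04 -4.78991377e-04]
[251.67406452  87.21160207]
(192, 22, 118, 118) [ 691.8 -115.    93.8   93.2   16.7] [ 691.8 -115.3   89.6   89.2   16.7]
(array([ 692.72, -116.  ,  106.98]), [(25, -0.06), (25, -1.72), (25, -1.5)], 1.35)
(array([ 692.21, -114.35,  106.79]), [(25, -1.67), (25, -1.73), (25, -1.48), (25, -1.52)], 1.56)
```

View pics/w9.png

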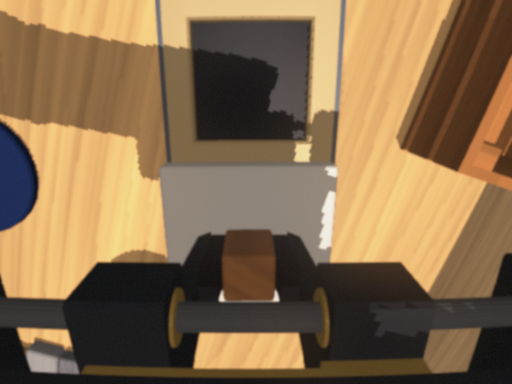

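The square recess shows at (252,80), with the lid held at the lower centre and its front edge along row 163. I'll measure the lid in the hand numerically.

```bash
cat > hand.py <<'E'
from sq import *
def hand(s,T,q,rows=(120,200)):
    i=s["img"].astype(int);m=(i.max(2)-i.min(2)<25)&(i.max(2)>100)&(i.max(2)<180);z=T[2]-.0169+.0115
    pts=[(c,rows[0]+np.where(m[rows[0]:rows[1],c])[0][0]) for c in range(180,300,3) if m[rows[0]:rows[1],c].any()]
    w=onplane(s,pts,z)
    vx,vy,x0,y0=cv2.fitLine(np.float32(w*1000),cv2.DIST_HUBER,0,.01,.01).ravel()
    yaw=2*np.arctan2(q[1],q[0]);n=np.array([np.cos(yaw),np.sin(yaw)])
    ly=(np.degrees(np.arctan2(vy,vx))+90)%180
    print("lid edge ahead of TCP mm",round(float((np.array([x0,y0])-T[:2]*1e3)@n),2),"lid yaw",round(float(ly),2),"tool yaw",np.degrees(yaw).round(2),len(pts),np.ptp(np.array(pts)[:,1]))
E
python3 - <<'E'
from hand import *
s=r.snapshot("wrist");st=r.get_state();hand(s,st["tool_pos"],st["eef_rot"],(145,200))
i=s["img"];print([i[y,250].tolist() for y in range(156,170,2)])
print([i[200,x].tolist() for x in list(range(154,172,3))+list(range(325,345,3))])
yaw=106.75;d=np.array([np.cos(np.radians(yaw)),np.sin(np.radians(yaw))])
move([.692,-.1147,.063],yaw)
E
```

```text
lid edge ahead of TCP mm 45.19 lid yaw 106.51 tool yaw 106.55 40 1
[[124, 101, 71], [123, 101, 71], [123, 102, 73], [113, 101, 87], [112, 103, 94], [128, 118, 108], [142, 131, 121]]
[[244, 203, 129], [244, 205, 131], [238, 200, 131], [147, 133, 119], [147, 135, 122], [147, 134, 122], [214, 206, 187], [243, 239, 227], [243, 239, 226], [231, 214, 189], [237, 188, 122], [236, 186, 119], [234, 184, 118]]
shift [0.568 0.015 0.587] turn [-0.    -0.    -0.002] t 15.55
```

```bash
python3 -m pendant '[0,0.565,0.015,0,0,0,-0.002, 0,0.565,0.015,0,0,0,-0.002, 0,0.565,0.015,0.3,0,0,-0.002, 0,0.565,0.015,0.55,0,0,-0.002, 0,0.565,0.015,0.58,0,0,-0.002, 0,0.565,0.015,0.58,0,0,-0.002, 0,0.565,0.015,0.58,0,0,-0.002, 0,0.565,0.015,0.58,0,0,-0.002, 0,0.565,0.015,0.58,0,0,-0.002]'
python3 - <<'E'
from hand import *
for k in range(3): s=r.snapshot("wrist")
st=r.get_state();T=st["tool_pos"];print(T);hand(s,T,st["eef_rot"],(145,200))
cv2.imwrite("pics/w10.png",s["img"][:,:,::-1])
c0=np.array([.692,-.1147]);F=[face(s,c0,106.7,.047,.034,0,(-.040,.040),.043,.055,rel=.25)]
print(F[0][0].shape,((F[0][0]-c0)@[np.cos(np.radians(106.7)),np.sin(np.radians(106.7))]*1e3).round(1).tolist())
i=s["img"]
for x in (200,250,300): print(x,[int(v) for v in i[130:168:2,x].max(1)])
for y in (170,180,200): print(y,[int(v) for v in i[y,150:180:2].max(1)],[int(v) for v in i[y,320:350:2].max(1)])
move([.6921,-.1151,.0389],106.7)
E
```

```text
clock: 16.45
tool_pos: [0.6937, -0.1152, 0.0663]
eef_rot: [0.597, 0.802, 0.001, 0.001]
contact_force: [0.1, 0.5, -2.9]
opening: 0.267
finger_force: 30.0
[ 0.69291941 -0.11518427  0.06527778]
lid edge ahead of TCP mm 44.92 lid yaw 106.59 tool yaw 106.69 40 2
(25, 2) [47.3, 47.7, 47.7, 49.0, 48.2, 49.0, 47.3, 47.3, 47.3, 47.3, 47.2, 47.3, 47.3, 47.2, 46.7, 46.7, 46.7, 46.7, 46.7, 46.7, 46.7, 46.7, 46.7, 46.7, 46.7]
200 [122, 122, 123, 124, 124, 122, 124, 117, 101, 62, 37, 34, 37, 34, 36, 40, 84, 108, 122]
250 [125, 124, 124, 124, 124, 122, 121, 117, 97, 55, 38, 36, 40, 40, 39, 46, 94, 111, 126]
300 [239, 239, 239, 240, 240, 239, 238, 188, 108, 69, 54, 55, 55, 53, 53, 59, 103, 116, 132]
170 [124, 123, 124, 123, 126, 133, 140, 141, 141, 141, 142, 142, 139, 140, 140] [145, 146, 146, 150, 182, 225, 240, 240, 226, 152, 128, 130, 128, 130, 128]
180 [123, 123, 121, 123, 124, 131, 140, 143, 142, 143, 142, 142, 141, 141, 142] [145, 146, 145, 146, 146, 149, 147, 143, 169, 225, 227, 165, 133, 127, 129]
200 [124, 124, 124, 124, 123, 125, 132, 141, 143, 144, 142, 142, 143, 141, 143] [146, 179, 202, 214, 238, 241, 240, 226, 228, 231, 202, 143, 130, 128, 128]
shift [ 0.002 -0.005  0.176] turn [ 0.001  0.    -0.   ] t 16.6
```

Run:
```python
from hand import *
s=r.snapshot("wrist");i=s["img"].max(2).astype(int);st=r.get_state();T=st["tool_pos"]
N=np.radians(106.7);E=np.array([np.sin(N),-np.cos(N)]) # tool y
for y in (151,153,155,157):
    d=np.where(i[y,150:350]<85)[0]+150
    a=onplane(s,[(d[0]-.5,y),(d[-1]+.5,y)],.034);b=onplane(s,[(d[0]-.5,y),(d[-1]+.5,y)],.022);print(y,d[0],d[-1],((a-T[:2])@E*1e3).round(1),((b-T[:2])@E*1e3).round(1))
    print(i[y,d[0]-8:d[0]+4].tolist(),i[y,d[-1]-4:d[-1]+9].tolist())
for y,l,rr in((180,160,343),(200,161.5,341.5)):
    print("lid",((onplane(s,[(l,y),(rr,y)],T[2]-.0169+.011)-T[:2])@E*1e3).round(1))
print(T)
```

```text
151 165 322 [-46.5  43.1] [-49.7  46. ]
[122, 123, 117, 112, 110, 108, 100, 90, 82, 78, 71, 56] [79, 84, 83, 76, 77, 86, 94, 106, 134, 162, 176, 182, 201]
153 166 322 [-46.   43.2] [-49.2  46.1]
[122, 117, 113, 109, 108, 100, 91, 85, 80, 75, 62, 45] [61, 64, 65, 68, 76, 87, 97, 109, 137, 166, 177, 185, 207]
155 165 322 [-46.7  43.3] [-49.9  46.2]
[123, 123, 119, 114, 112, 110, 103, 94, 84, 81, 76, 64] [57, 58, 58, 66, 76, 86, 96, 111, 140, 166, 176, 187, 212]
157 166 322 [-46.2  43.4] [-49.4  46.3]
[123, 120, 115, 112, 109, 106, 97, 87, 80, 78, 63, 47] [58, 59, 59, 64, 76, 88, 95, 113, 142, 165, 174, 184, 208]
lid [-43.2  48.5]
lid [-43.3  48.7]
[ 0.69272159 -0.11512234  0.06500852]
```

```bash
python3 -m pendant '[0,0.002,-0.01,0,0,0,0, 0,0.002,-0.01,0.02,0,0,0, 0,0.002,-0.01,0.04,0,0,0, 0,0.002,-0.01,0.06,0,0,0, 0,0.002,-0.01,0.07,0,0,0, 0,0.002,-0.01,0.075,0,0,0, 0,0.002,-0.01,0.075,0,0,0, 0,0.002,-0.01,0.075,0,0,0]'
python3 -m pendant '[0,0,0,0.005,0,0,0, 0,0,0,0.01,0,0,0, 0,0,0,0.015,0,0,0, 0,0,0,0.015,0,0,0]'
python3 - <<'E'
from hand import *
s=r.snapshot("wrist");cv2.imwrite("pics/w11.png",s["img"][:,:,::-1]);i=s["img"].max(2).astype(int);st=r.get_state();print(st["tool_pos"],st["contact_force"])
hand(s,st["tool_pos"],st["eef_rot"],(145,200))
for y in (175,190,205): print(y,i[y,150:176].tolist(),i[y,322:350].tolist())
print(i[135:168,230].tolist())
E
```

```text
clock: 17.45
tool_pos: [0.691, -0.1152, 0.0532]
eef_rot: [0.597, 0.802, 0.0, 0.0]
contact_force: [0.1, -0.2, -3.2]
opening: 0.266
finger_force: 30.0
clock: 17.85
tool_pos: [0.6909, -0.1152, 0.0508]
eef_rot: [0.597, 0.802, -0.0, -0.0]
contact_force: [-0.2, 0.2, -2.4]
opening: 0.269
finger_force: 30.0
[ 0.69091186 -0.11524103  0.05085254] [ 0.47120726 -0.69061635 -2.39683697]
lid edge ahead of TCP mm 45.1 lid yaw 106.61 tool yaw 106.7 40 2
175 [124, 125, 123, 125, 124, 125, 121, 119, 115, 120, 131, 139, 141, 144, 145, 144, 144, 143, 143, 142, 145, 144, 143, 143, 143, 143] [148, 148, 147, 148, 148, 155, 171, 200, 226, 239, 242, 241, 237, 229, 215, 179, 140, 127, 128, 131, 130, 132, 131, 130, 131, 132, 132, 131]
190 [124, 125, 126, 125, 125, 125, 124, 124, 122, 120, 122, 131, 138, 143, 144, 144, 145, 143, 143, 145, 144, 143, 143, 143, 144, 143] [147, 146, 147, 147, 149, 148, 146, 147, 150, 153, 156, 156, 152, 147, 152, 171, 202, 226, 234, 234, 234, 234, 234, 234, 233, 234, 233, 233]
205 [125, 123, 125, 125, 124, 125, 125, 125, 124, 123, 119, 115, 123, 134, 140, 143, 145, 145, 144, 144, 145, 142, 144, 145, 144, 143] [188, 225, 238, 242, 242, 242, 242, 242, 243, 242, 239, 230, 204, 164, 172, 209, 228, 233, 234, 233, 233, 232, 232, 232, 232, 231, 228, 215]
[124, 124, 123, 124, 125, 125, 124, 124, 124, 124, 124, 125, 125, 124, 122, 118, 108, 101, 89, 63, 44, 40, 40, 38, 38, 42, 63, 86, 103, 111, 118, 126, 137]
```

```bash
python3 -m pendant '[0,0,0,0.005,0,0,0, 0,0,0,0.01,0,0,0, 0,0,0,0.015,0,0,0, 0,0,0,0.02,0,0,0, 0,0,0,0.02,0,0,0]'
```

```text
clock: 18.4
tool_pos: [0.6909, -0.1152, 0.0478]
eef_rot: [0.597, 0.802, -0.0, -0.0]
contact_force: [-0.5, -0.2, -3.1]
opening: 0.273
finger_force: 30.0
```

No contact, and the lid is 3 mm inside. I'll go on.

```bash
python3 -m pendant '[0,0,0,0.01,0,0,0, 0,0,0,0.02,0,0,0, 0,0,0,0.03,0,0,0, 0,0,0,0.04,0,0,0, 0,0,0,0.045,0,0,0, 0,0,0,0.045,0,0,0, 0,0,0,0.045,0,0,0]'
```

```text
clock: 19.1
tool_pos: [0.691, -0.1152, 0.0412]
eef_rot: [0.597, 0.802, 0.0, 0.0]
contact_force: [-0.3, -0.1, -2.4]
opening: 0.268
finger_force: 30.0
```

```bash
python3 -m pendant '[0,0,0,0.004,0,0,0, 0,0,0,0.008,0,0,0, 0,0,0,0.01,0,0,0, 0,0,0,0.01,0,0,0, 0,0,0,0.01,0,0,0]'
```

```text
clock: 19.6
tool_pos: [0.691, -0.1152, 0.0397]
eef_rot: [0.597, 0.802, -0.0, 0.0]
contact_force: [0.0, 0.5, -2.4]
opening: 0.269
finger_force: 30.0
```

```bash
python3 -m pendant '[0,0,0,0.004,0,0,0, 0,0,0,0.008,0,0,0, 0,0,0,0.008,0,0,0, 0,0,0,0.008,0,0,0]'
```

```text
clock: 20.0
tool_pos: [0.691, -0.1152, 0.039]
eef_rot: [0.597, 0.802, 0.0, 0.0]
contact_force: [-1.6, 0.0, 2.8]
opening: 0.271
finger_force: 30.0
```

Floor contact at the expected height. Release, rise, and check both lids numerically.

```bash
python3 -m pendant '[0.35,0,0,0,0,0,0, 0.5,0,0,0,0,0,0, 0.6,0,0,0,0,0,0, 0.6,0,0,0,0,0,0, 0.6,0,0,-0.2,0,0,0, 0.6,0,0,-0.6,0,0,0, 0.6,-0.4,0,-1,0,0,0, 0.6,-0.4,0,-1,0,0,0, 0.6,-0.4,0,-1,0,0,0, 0.6,-0.4,0,-1,0,0,0, 0.6,-0.4,0,-1,0,0,0]'
python3 - <<'E'
from h import *
s=r.snapshot("wrist");cv2.imwrite("pics/w12.png",s["img"][:,:,::-1])
p=project(s,[.691,-.115,.034])[0];c=lid(s,p,70);print(p,rect(s,c,.034))
t=r.snapshot("top")
for q,f in(([.691,-.115,.034],rect),([.6743,.1237,.034],circ)):
    p=project(t,q)[0];c=lid(t,p,32);print(p,f(t,c,.034))
print(r.get_state()["clock"],r.get_state()["contact_force"])
E
```

```text
clock: 21.1
tool_pos: [0.7071, -0.1711, 0.1869]
eef_rot: [0.596, 0.803, -0.0, -0.002]
contact_force: [-0.8, -0.7, -0.6]
opening: 0.603
finger_force: 0.0
lid px box (200, 62, 101, 101)
[248.67456359 113.48760581] [ 692.1 -115.1   90.6   90.9   16.8]
lid px box (263, 134, 42, 36)
[285.02003393 146.62854733] [ 685.8 -116.1  135.8  147.7   16. ]
lid px box (206, 141, 38, 33)
[223.24218067 152.35152825] [638.1 121.3 138.  167.3]
21.2 [ 0.61348483  0.44577127 -0.06904997]
```

```bash
python3 -c "
from plant import r
print(r.finish_job())"
```

```text
the job is handed in; nothing more can be done
None
```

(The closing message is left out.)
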